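# Lift the terminal box cover and hold it in the drilling corner

## Robot

A 6-joint arm with a two-finger parallel gripper is mounted at the origin on a cart in front of the work surface, level with it; the furniture and walls round the work are solid. World frame = base frame: x ahead of the robot, y to its left, z up, the work surface at z = 0. Lengths are in m, angles in rad, forces in N, time in s.
With the tool pointing down it reaches from about 0.325 to 0.85 m from the base axis. Payload 4.4 kg.
Tool frame: the origin (TCP) lies at the very end of the fingers, on their centre line; the grasp point (between the pads) lies 19 mm behind it; z points along the fingers, y is the line along which they close (so a half turn about z gives the same grasp; the last joint's range is limited). The gripper opens to 94 mm and grips with 3 to 60 N. Pads are 16 mm wide; open, the fingers measure 119 mm over their backs; the gripper's body (75 mm by 177 mm) begins 78 mm behind the grasp point.
Start: joints at [-1.343, 0.207, 1.542, -0, 1.393, -0.15], TCP at [0.213, -0.534, 0.205] pointing down, gripper open.
Joint ranges: [-2.73, 2.73], [-0.86, 2.22], [0.23, 2.46], [-1.11, 4.25], [0.08, 2.63], [-2.82, 2.82]. Speed limits (rad/s): [2.79, 2.79, 3.14, 3.14, 3.14, 3.14].

## Interface

Orientations are given as [roll, pitch, yaw] about the fixed x, y, z axes, in that order (R = Rz(yaw) Ry(pitch) Rx(roll)).
In Python, from plant import env gives the robot as it stands.
- The arm moves only by the tool servo_tool, never from a script. Its argument "steps" is a list that holds one entry, the list of rows, each a list of 7 numbers: the turn, a rotation vector about the tool's x, y, z in units of 0.08 rad (1.0 is 0.08 rad), then the shift along the tool's x, y, z in units of 0.05 m (1.0 is 0.05 m), then the opening, from -1 (shut) to 1 (fully open). A call has 1 to 12 rows; each row shifts and turns the commanded pose from where the row before left it, along the tool's axes as they then stand; what a row does not reach is not made up. A row lasts 1/8 s, in which the tool goes at most 62.5 mm and 10.7 degrees, less where a joint would pass 70% of its speed; a pose out of reach is approached as far as the arm can. A call with a number of a shift or a turn outside -1 to 1 is refused whole. A call with a gripper value outside its range is refused whole. The fingers move at their own pace and stop on an object; the grip force is fixed at half the most. Time passes only in rows, so rows that do not move let the fingers close. It gives the time, the measured TCP pose, the force, the opening and the grip force at its end, in the units of the state.
- env.get_obs(): the state, without advancing time (a new reading comes with each control period).
- env.get_image(name): name is "side" or "top"; returns the picture (384x512x3 uint8, red, green, blue); there is no depth.
- env.camera_params(name): a dict with "intrinsics" (3x3 intrinsics, pixels), "pose" (4x4, takes a point from camera to world coordinates). Camera axes: x right, y down, z forward; pixel columns grow to the right and rows downward; lengths in m; the calibration is good to about 2 mm. A picture is of the moment at which its call begins. camera_params takes no time and is no camera call.
- env.hand_in(): hands the job in; it is judged then, once.
The state is a dict: "t": time; "joint_positions": joint angles; "qd": joint speeds; "joint_torque": joint torques, N m; "position": TCP position; "eef_rot": TCP orientation; "contact_force": force on the tool from outside, world axes, zero at the start; "wrist_torque": the same for the moment, N m; "grip_width": finger opening in m; "finger_force": force on a finger pad.
Only numpy, scipy, OpenCV 4.12 (cv2) and the standard library are available. Lean on these libraries where they do the work, as an engineer would, in place of code of your own. Each camera call takes 0.05 s, during which the arm holds its last target. There are 200 camera calls.

## Task

Lift the loose orange cover plate straight up off the two pins of the grey terminal box and bring it to the white drilling board on its right, so that a hole can be drilled in it. There press it into the corner and finish while still holding it: flat down on the board, one long edge along the dark fence and one end against the oak stop block, with a single steady slanting push of roughly 10 newtons each onto board, fence and stop, firm but not crushing. Do not let go at the end, and leave the other things on the bench where they are.

Things in the scene. Friction and masses are not known exactly. Their poses are not given: they have to be found in the camera images.
- cover: loose orange plastic plate, 70 (x) x 120 (y) x 14 (z) mm, 0.14 to 0.28 kg. Grip rib on top, centred: 14 mm thick (x), 64 mm long (y), from 14 to 47 mm above the underside. Two 10 mm through holes at y = -50 and +50 mm, x = 0. Origin: centre of the underside; z up. A half turn makes no difference. Starts on the box's pins with the box's yaw
- terminal_box: fixed grey box left of the board, 74 (x) x 124 (y) x 50 mm high, open on top, ears to 168 mm over all in y, black cable gland on its -x side. The cover lies on its rim, 50 mm above the origin; two 6 mm steel pins at y = -50 and +50 mm stand 19.5 mm above the rim: lift the cover 30 mm or more before moving sideways. Origin: centre of the underside
- board: fixed board lying on the bench, faced in smooth waxed white laminate (friction about 0.15, as on fence and stop), 200 (x) x 280 (y) x 18 mm; its yaw varies. Origin: centre of the underside; x points across it to the fence, y along the fence to the left.
- board_top (a point): centre of the board's upper face, 18 mm above the bench; axes as the board
- fence: fixed dark wooden fence on the far (+x) edge of the board, 24 (x) x 280 (y) x 40 mm high, its origin under its centre, on the board's top; axes as the board. Its front face looks to -x.
- fence_face (a point): middle of the lower edge of the fence's front face (the face that the cover's long edge is pressed against), at the board's top; axes as the fence: x points into the fence, y along it
- stop: fixed oak block, 40 x 110 x 22 mm, on the board near its right end, its long side square to the fence, its end touching it; its place along the fence varies. Origin: centre of its underside. Its own x (40 mm) points along the fence to the left, out of the face that the cover's end is pressed against
- stop_face (a point): middle of the lower edge of the stop block's left face, which the cover's 70 mm end is pressed against; axes as the stop block: x points along the fence to the left, out of the face. The cover belongs on this left side, its centre 60 mm from this face and 35 mm in front of the fence face
- tape_rule: bystander: loose yellow tape measure, 37 x 93 x 64 mm, behind the work; leave it
- hinge: bystander: loose grey metal cup hinge, 56 x 84 x 22 mm, behind the terminal box; leave it
- pusher: bystander: loose wooden push block with a bow handle, 44 x 140 x 60 mm, at the right near corner; leave it

How it is judged:
On the way:
1. the cover is lifted clear of the box and its pins (z of cover in the frame of terminal_box above 0.075 m and contact force between cover and terminal_box below 0.05 N and contact force between the fingers and cover above 1 N), for 0.1 s.
At the end, for the whole second after the job is handed in: Fingers still on the cover (over 3 N). Cover at rest, flat on the board (3 mm, 0.04 rad), long edge on the fence and end on the stop (within 3.5 mm, 0.05 rad square), pressed with over 2 N on the fence, 1.5 N on the stop and 6 N on the board, none over 40 N (x of cover in the frame of fence_face between -0.0385 and -0.0315 m and x of cover in the frame of stop_face between 0.0565 and 0.0635 m and z of cover in the frame of board_top between -0.003 and 0.003 m and angle between the x axis of cover and the x axis of board, either way round below 0.05 rad and angle between cover's own z axis and vertical below 0.04 rad and contact force between cover and fence between 2 and 40 N and contact force between cover and stop between 1.5 and 40 N and contact force between cover and board between 6 and 40 N and contact force between the fingers and cover above 3 N and linear speed of cover below 0.01 m/s); the arm keeps its last pose, push and grip.
It fails at once if a bystander is moved by more than 20 mm (distance of any of tape_rule, hinge, pusher from where it was at the start of the episode above 0.02 m).
It also fails if it takes over 64 s, if anything falls off the work surface, if the arm or the gripper's body presses on something with over 40 N, if the wrist force passes 120 N, or if a joint passes its speed limit or range.

## Working session

There is one attempt and no reset: what is moved stays moved. The work goes in short steps, Python scripts to look and compute and a tool call to move; the robot and the scene stay as the last step left them, time stands still between calls to the robot, and variables do not carry over. Pictures are saved under pics/ and viewed, at most 10 in all, crops included, and the job is handed in when it is done.

Besides the shell and the picture viewer there is one more tool, called after "Call:" as name(argument=value, ...) on one line, values as JSON. servo_tool: Moves the arm, as the interface text tells. Its arguments: {"type":"object","properties":{"steps":{"type":"array"}},"required":["steps"]}

```bash
mkdir -p pics
python3 - <<'E'
from plant import env
import cv2
for n in("top","side"):
    cv2.imwrite(f"pics/{n}0.png",env.get_image(n)[:,:,::-1]); p=env.camera_params(n); print(n,p["intrinsics"],p["pose"])
print(env.get_obs())
E
```

```text
top [[365.9633945    0.         254.97953235]
 [  0.         365.9633945  189.69610385]
 [  0.           0.           1.        ]] [[ 0.0696839  -0.97672597  0.20285597  0.33805857]
 [-0.99754945 -0.0695037   0.00802081 -0.10971936]
 [ 0.00626511 -0.20291778 -0.97917574  1.06829206]
 [ 0.          0.          0.          1.        ]]
side [[368.44018772   0.         252.62456401]
 [  0.         368.44018772 192.1604056 ]
 [  0.           0.           1.        ]] [[-0.99947591  0.02386482 -0.02187201  0.54737141]
 [ 0.03109639  0.5200415  -0.85357475  0.96169564]
 [-0.00899606 -0.85380754 -0.52051106  0.7374378 ]
 [ 0.          0.          0.          1.        ]]
{'t': 0.1, 'joint_positions': array([-1.34253442e+00,  2.07317496e-01,  1.54282787e+00, -1.29683901e-05,
        1.39347941e+00, -1.50499107e-01]), 'qd': array([-0.00107562, -0.00023493, -0.00411503,  0.00067761, -0.00044972,
       -0.00099862]), 'joint_torque': array([-4.69184070e-04, -3.71862745e+01, -2.82293862e+01,  7.00528105e-02,
        3.11560091e-02, -5.27819861e-05]), 'position': array([ 0.21243544, -0.53352874,  0.20440877]), 'eef_rot': array([-3.13958158e+00, -2.92064347e-04,  3.78763024e-01]), 'contact_force': array([0.50437703, 0.46400532, 0.07436496]), 'wrist_torque': array([ 0.00845762,  0.02402654, -0.03808599]), 'finger_force': 0.0, 'grip_width': 0.09421510225375065}
```

View pics/top0.png

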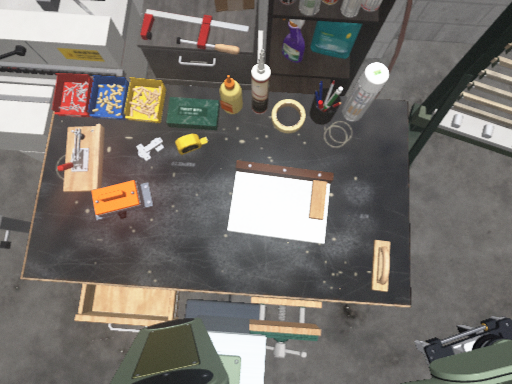

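View pics/side0.png

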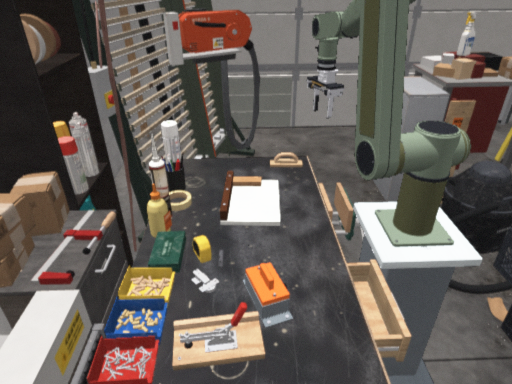

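The top view shows the cover at about (117,198), the board at (278,207), the fence at (285,171) and the stop at (317,199). The side view shows the cover at about (267,284) with its rib up. I'll measure each with colour masks next.

```bash
cat > h.py <<'E'
import numpy as np,cv2
from plant import env
def ray(n,uv,z):
    p=env.camera_params(n);K,T=p["intrinsics"],p["pose"]
    d=T[:3,:3]@np.linalg.solve(K,[uv[0],uv[1],1.]);o=T[:3,3]
    return o+d*(z-o[2])/d[2]
def proj(n,P):
    p=env.camera_params(n);K,T=p["intrinsics"],p["pose"]
    c=K@(T[:3,:3].T@(np.array(P)-T[:3,3]));return c[:2]/c[2]
def blob(m,box=None):
    m=m.astype(np.uint8)
    if box is not None:
        k=np.zeros_like(m);k[box[1]:box[3],box[0]:box[2]]=1;m=m*k
    c=cv2.findContours(m,cv2.RETR_EXTERNAL,cv2.CHAIN_APPROX_NONE)[0]
    return max(c,key=cv2.contourArea)
E
python3 - <<'E'
from h import *
T=cv2.imread("pics/top0.png");S=cv2.imread("pics/side0.png")
hs=lambda I:cv2.cvtColor(I,cv2.COLOR_BGR2HSV).astype(int)
def ras(n,c,z):
    P=np.array([ray(n,q[0],z)[:2] for q in c],np.float32)
    return P,cv2.minAreaRect(P*1000)
h=hs(T)
white=blob((h[...,1]<40)&(h[...,2]>200),(220,160,340,250)); P,r=ras("top",white,.018);print("white",r,cv2.boxPoints(r).round(1).tolist())
print("approx",[ray("top",q[0],.018)[:2].round(4).tolist() for q in cv2.approxPolyDP(white,3,True)])
oak=blob((h[...,0]<25)&(h[...,1]>60)&(h[...,2]>130),(300,172,335,230));P,r=ras("top",oak,.040);print("oak",r,cv2.boundingRect(oak),cv2.boxPoints(r).round(1).tolist())
for n,I,box,zz in(("top",T,(80,170,150,225),(.064,)),("side",S,(235,255,300,310),(.064,))):
    g=hs(I);m=(g[...,0]<18)&(g[...,1]>150)&(g[...,2]>100)
    c=blob(m,box);P,r=ras(n,c,.064);print(n,"cover",r,cv2.boxPoints(r).round(1).tolist(),[q[0].tolist() for q in cv2.approxPolyDP(c,3,True)])
a=cv2.resize(T[170:225,80:160],None,fx=5,fy=5,interpolation=2);b=cv2.resize(T[150:250,220:340],None,fx=5,fy=5,interpolation=2)
b=b[:500,:600];
cv2.imwrite("pics/a.png",np.vstack([cv2.copyMakeBorder(cv2.resize(a,(400,275)),0,0,0,200,0),cv2.resize(b,(600,500))[:320]])[:600])
cv2.imwrite("pics/b.png",cv2.resize(S[250:320,230:310],None,fx=7,fy=7,interpolation=2))
E
```

```text
white ((511.26568603515625, -177.085693359375), (287.17156982421875, 178.01239013671875), 86.01953887939453) [[412.5, -314.1000061035156], [590.0999755859375, -326.5], [610.0, -40.0], [432.3999938964844, -27.700000762939453]]
approx [[0.605, -0.0414], [0.4326, -0.0322], [0.4177, -0.3079], [0.5882, -0.3173], [0.4834, -0.303], [0.4862, -0.2595], [0.5935, -0.264]]
oak ((536.5411376953125, -281.4223327636719), (41.172340393066406, 112.20476531982422), 84.5760498046875) (309, 180, 19, 40) [[478.70001220703125, -296.6000061035156], [590.4000244140625, -307.20001220703125], [594.2999877929688, -266.20001220703125], [482.6000061035156, -255.60000610351562]]
top cover ((498.0094909667969, 286.65081787109375), (73.21098327636719, 123.03429412841797), 18.517087936401367) [[443.79998779296875, 333.3999938964844], [482.79998779296875, 216.6999969482422], [552.2999877929688, 239.89999389648438], [513.2000122070312, 356.6000061035156]] [[134, 180], [92, 190], [95, 213], [138, 204]]
side cover ((497.34173583984375, 289.1231994628906), (75.0088119506836, 135.30462646484375), 18.368789672851562) [[440.3999938964844, 341.5], [483.1000061035156, 213.10000610351562], [554.2999877929688, 236.6999969482422], [511.6000061035156, 365.1000061035156]] [[246, 269], [262, 304], [288, 297], [270, 263], [261, 263], [259, 269]]
```

View pics/a.png

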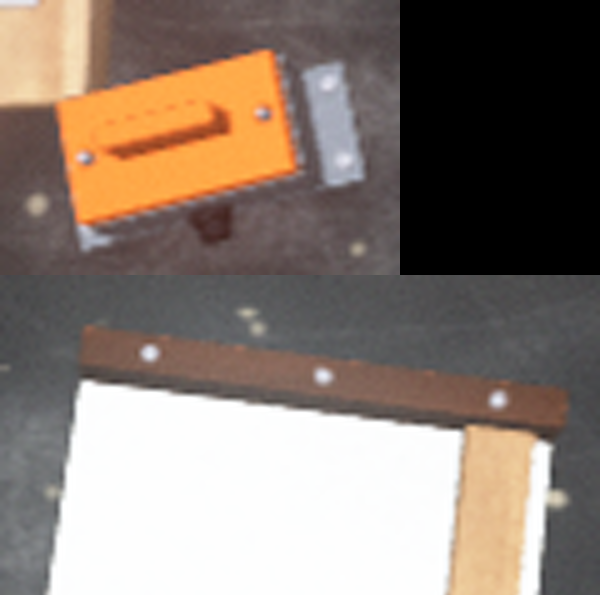

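View pics/b.png

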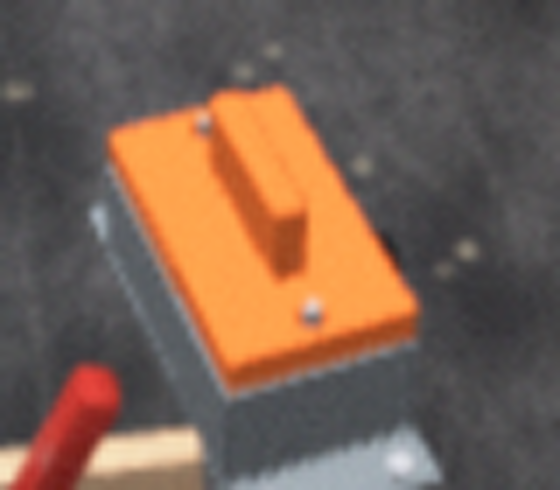

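The crops show the cover's pin tips at about (97,201) and (133,193) in the top view, a clear white/fence/stop boundary, and the rib standing square on the plate. I'll refine these with line fits.

```bash
cat > m.py <<'E'
from h import *
T=cv2.imread("pics/top0.png");S=cv2.imread("pics/side0.png")
def pinblob(I,c,r=4):
    p=I[c[1]-r:c[1]+r+1,c[0]-r:c[0]+r+1].astype(float);w=np.clip(p[...,0]-70,0,None)  # blue channel high on steel, low on orange
    y,x=np.mgrid[-r:r+1,-r:r+1];return c[0]+(w*x).sum()/w.sum(),c[1]+(w*y).sum()/w.sum()
for n,I,cs in(("top",T,((97,201),(132,193))),("side",S,((274,294),(259,267)))):
    q=[ray(n,pinblob(I,c),.068)[:2] for c in cs];d=q[0]-q[1];print(n,"pins",np.round(q,4),"mid",(q[0]+q[1])/2,"len",np.hypot(*d),"yaw",np.arctan2(-d[0],d[1]))
def edge(n,I,ends,z):  # sub-sampled strongest gradient across line between ends, at plane z
    g=cv2.GaussianBlur(cv2.cvtColor(I,cv2.COLOR_BGR2LAB)[...,0] if 0 else I[...,0],(3,3),0).astype(np.float32)
    a,b=[np.array(proj(n,(*e,z))) for e in ends];t=(b-a)/np.linalg.norm(b-a);nn=np.array([-t[1],t[0]]);out=[];s=np.arange(-5,5.01,.25)
    for f in np.linspace(.1,.9,40):
        p=(a+f*(b-a)+s[:,None]*nn).astype(np.float32);v=cv2.remap(g,p[:,:1],p[:,1:],1)[:,0];k=np.abs(np.gradient(v))
        k=np.where(k>.6*k.max(),k,0);out.append(ray(n,p.T@k/k.sum(),z)[:2])
    l=cv2.fitLine(np.float32(out)*1000,cv2.DIST_HUBER,0,.01,.01).ravel();return l
def X(l,m):
    A=np.array([[l[0],-m[0]],[l[1],-m[1]]]);t=np.linalg.solve(A,[m[2]-l[2],m[3]-l[3]]);return l[2:]+t[0]*l[:2]
for n,I in(("top",T),("side",S)):
    L={k:edge(n,I,e,.018) for k,e in dict(fence=((.604,-.05),(.594,-.255)),near=((.4326,-.0322),(.4177,-.3079)),left=((.6,-.0414),(.4326,-.0322)),stop=((.588,-.264),(.4862,-.2595))).items()}
    for k,l in L.items(): print(n,k,np.round(l[2:],1),"deg",np.degrees(np.arctan(l[1]/l[0])if k in("left","stop") else np.arctan(-l[0]/l[1])).round(2))
    print("corner fence/stop",X(L["fence"],L["stop"]).round(1),"fence/left",X(L["fence"],L["left"]).round(1),"near/left",X(L["near"],L["left"]).round(1))
E
python3 m.py
```

```text
top pins [[0.4816 0.3352]
 [0.5132 0.2394]] mid [0.49741322 0.28729457] len 0.10095093518657769 yaw 0.31877260742338603
side pins [[0.4824 0.3337]
 [0.5168 0.2374]] mid [0.499573   0.28556049] len 0.10227427437571733 yaw 0.34305019521298796
top fence [ 601.6 -158.7] deg -3.71
top near [ 421.9 -178. ] deg -3.72
top left [510.8 -33.2] deg -3.8
top stop [ 530.4 -263.1] deg -3.47
corner fence/stop [ 594.5 -267. ] fence/left [609.3 -39.7] near/left [431.6 -27.9]
side fence [ 602.6 -154.7] deg -3.92
side near [ 422.8 -164.3] deg -3.52
side left [523.5 -29.4] deg -4.11
side stop [ 543.5 -268.5] deg -3.66
corner fence/stop [ 594.6 -271.7] fence/left [610.7 -35.7] near/left [431.5 -22.8]
```

Call:
servo_tool(steps=[[[0,0,0,0.474,-0.547,0,1],[0,0,0,0.474,-0.547,0,1],[0,0,0,0.474,-0.547,0,1],[0,0,0,0.474,-0.547,0,1],[0,0,0,0.474,-0.547,0,1],[0,0,0,0.474,-0.547,0,1],[0,0,0,0.474,-0.547,0,1],[0,0,0,0.474,-0.547,0,1],[0,0,0,0.474,-0.547,0,1],[0,0,0,0.474,-0.547,0,1],[0,0,0,0.474,-0.547,0,1],[0,0,0,0.474,-0.547,0,1]]])

```text
t: 1.6
position: [0.3554, -0.1228, 0.2051]
eef_rot: [-3.141, 0.0, 0.379]
contact_force: [0.6, -0.6, -0.7]
grip_width: 0.0938
finger_force: 0.0
```

Call:
servo_tool(steps=[[[0,0,0,0.474,-0.547,0,1],[0,0,0,0.474,-0.547,0,1],[0,0,0,0.474,-0.547,0,1],[0,0,0,0.474,-0.547,0,1],[0,0,0,0.474,-0.547,0,1],[0,0,0,0.474,-0.547,0,1],[0,0,0,0.474,-0.547,0,1],[0,0,0,0.474,-0.547,0,1],[0,0,0,0.474,-0.547,0,1],[0,0,0,0.474,-0.547,0,1],[0,0,0,0.474,-0.547,0,1],[0,0,0,0.474,-0.547,0,1]]])

```text
t: 3.1
position: [0.4983, 0.287, 0.2048]
eef_rot: [3.141, 0.001, 0.379]
contact_force: [1.1, -0.7, -0.4]
grip_width: 0.094
finger_force: 0.0
```

Call:
servo_tool(steps=[[[0,0,-0.95,0,0,0,1],[0,0,-0.95,0,0,0,1],[0,0,-0.95,0,0,0,1],[0,0,-0.95,0,0,0,1],[0,0,-0.95,0,0,0,1],[0,0,-0.95,0,0,0,1],[0,0,-0.95,0,0,0,1],[0,0,-0.95,0,0,0,1],[0,0,-0.95,0,0,0,1],[0,0,-0.95,0,0,0,1]]])

```text
t: 4.35
position: [0.4979, 0.2858, 0.2047]
eef_rot: [-3.141, 0.001, 1.141]
contact_force: [-0.2, 0.8, 0.2]
grip_width: 0.0938
finger_force: 0.0
```

Call:
servo_tool(steps=[[[0,0,-0.95,0,0,0,1],[0,0,-0.95,0,0,0,1],[0,0,-0.95,0,0,0,1],[0,0,-0.95,0,0,0,1],[0,0,-0.95,0,0,0,1],[0,0,-0.95,0,0,0,1],[0,0,-0.95,0,0,0,1],[0,0,-0.95,0,0,0,1],[0,0,-0.95,0,0,0,1],[0,0,-0.95,0,0,0,1],[0,0,0,0,0,0,1]]])

```text
t: 5.72
position: [0.498, 0.2858, 0.2048]
eef_rot: [-3.14, 0.0, 1.898]
contact_force: [-1.0, -0.5, 0.3]
grip_width: 0.0942
finger_force: 0.0
```

Call:
servo_tool(steps=[[[0,0,0,0,0,0.5,1],[0,0,0,0,0,0.5,1],[0,0,0,0,0,0.5,1],[0,0,0,0,0,0.5,1],[0,0,0,0,0,0.4,1],[0,0,0,0,0,0.3,1],[0,0,0,0,0,0,1]]])

```text
t: 6.6
position: [0.4972, 0.2855, 0.069]
eef_rot: [-3.138, 0.0, 1.898]
contact_force: [0.5, -0.5, 0.5]
grip_width: 0.094
finger_force: 0.0
```

Call:
servo_tool(steps=[[[0,0,0,0,0,0,-1],[0,0,0,0,0,0,-1],[0,0,0,0,0,0,-1],[0,0,0,0,0,0,-1],[0,0,0,0,0,0,-1],[0,0,0,0,0,0,-1],[0,0,0,0,0,0,-1],[0,0,0,0,0,0,-1],[0,0,0,0,0,0,-1],[0,0,0,0,0,0,-1]]])

```text
t: 7.85
position: [0.4983, 0.2859, 0.0704]
eef_rot: [-3.141, 0.0, 1.899]
contact_force: [-0.6, -0.3, 0.4]
grip_width: 0.0138
finger_force: 30.0
```

Call:
servo_tool(steps=[[[0,0,0,0,0,-0.1,-1],[0,0,0,0,0,-0.2,-1],[0,0,0,0,0,-0.3,-1],[0,0,0,0,0,-0.3,-1],[0,0,0,0,0,-0.4,-1],[0,0,0,0,0,-0.4,-1],[0,0,0,0,0,-0.3,-1],[0,0,0,0,0,0,-1],[0,0,0,0,0,0,-1]]])

```text
t: 8.98
position: [0.4978, 0.2858, 0.1699]
eef_rot: [-3.14, 0.0, 1.899]
contact_force: [-0.5, -0.1, -2.6]
grip_width: 0.0139
finger_force: 30.0
```

Run:
```python
from h import *
t=env.get_image("top");s=env.get_image("side")
cv2.imwrite("pics/lift.png",np.hstack([cv2.resize(t[140:260,60:200],(420,360)),cv2.resize(s[200:320,200:320],(360,360))])[:,:,::-1]);print(env.get_obs()["contact_force"],env.get_obs()["wrist_torque"])
```

```text
[ 0.24276128  0.34223332 -2.77410899] [-0.01294743 -0.04007612 -0.0086544 ]
```

View pics/lift.png

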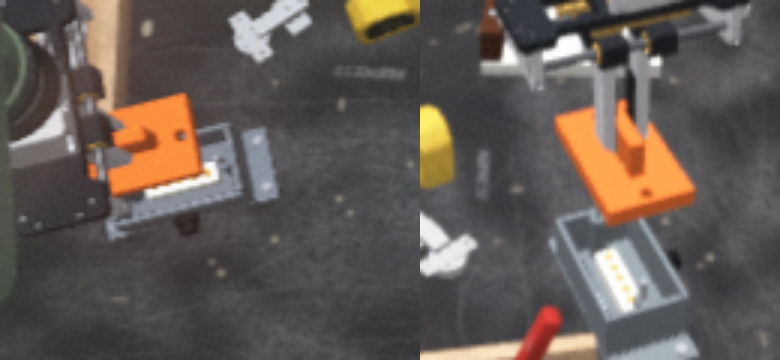

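The view shows the cover held flat and clear, with the box and its pins below it free. Next I'll turn it and carry it to the board.

Call:
servo_tool(steps=[[[0,0,0.5,0,0,0,-1],[0,0,0.8,0,0,0,-1],[0,0,0.8,0,0,0,-1],[0,0,0.8,0,0,0,-1],[0,0,0.8,0,0,0,-1],[0,0,0.8,0,0,0,-1],[0,0,0.41,0,0,0,-1],[0,0,0,0,0,0,-1]]])

```text
t: 10.07
position: [0.498, 0.2858, 0.1699]
eef_rot: [-3.141, 0.0, 1.506]
contact_force: [0.2, -0.4, -2.9]
grip_width: 0.0138
finger_force: 30.0
```

Call:
servo_tool(steps=[[[0,0,0,-0.4,0.066,0,-1],[0,0,0,-0.85,0.141,0,-1],[0,0,0,-0.85,0.141,0,-1],[0,0,0,-0.85,0.141,0,-1],[0,0,0,-0.85,0.141,0,-1],[0,0,0,-0.85,0.141,0,-1],[0,0,0,-0.85,0.141,0,-1],[0,0,0,-0.85,0.141,0,-1],[0,0,0,-0.85,0.141,0,-1],[0,0,0,-0.85,0.141,0,-1],[0,0,0,-0.85,0.141,0,-1],[0,0,0,-0.43,0.071,0,-1]]])

```text
t: 11.58
position: [0.5446, -0.1876, 0.1705]
eef_rot: [-3.142, 0.001, 1.503]
contact_force: [0.3, -0.2, -2.2]
grip_width: 0.0135
finger_force: 30.0
```

Call:
servo_tool(steps=[[[0,0,0,0,0,0,-1],[0,0,0,0,0,0.5,-1],[0,0,0,0,0,0.5,-1],[0,0,0,0,0,0.5,-1],[0,0,0,0,0,0.4,-1],[0,0,0,0,0,0.3,-1],[0,0,0,0,0,0.2,-1],[0,0,0,0,0,0,-1],[0,0,0,0,0,0,-1]]])

```text
t: 12.7
position: [0.5461, -0.1848, 0.0513]
eef_rot: [3.14, 0.001, 1.506]
contact_force: [1.2, 0.2, -3.1]
grip_width: 0.0139
finger_force: 30.0
```

Run:
```python
from h import *
t=env.get_image("top");s=env.get_image("side")
cv2.imwrite("pics/pl.png",np.hstack([cv2.resize(t[150:250,225:345],(432,360)),cv2.resize(s[160:240,200:290],(360,360))])[:,:,::-1]);print(env.get_obs()["contact_force"],env.get_obs()["wrist_torque"])
```

```text
[-0.41043756 -0.05923359 -2.88475743] [-0.00472505 -0.08884181  0.01972045]
```

View pics/pl.png

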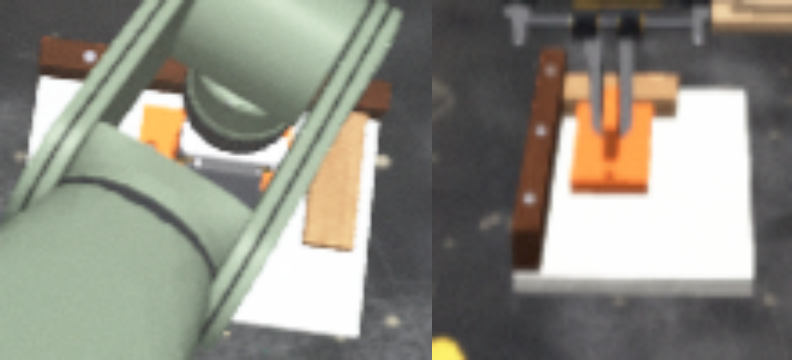

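The view shows the cover level just above the board, clear of the fence and left of the stop. Lowering gently.

Call:
servo_tool(steps=[[[0,0,0,0,0,0.1,-1],[0,0,0,0,0,0.1,-1],[0,0,0,0,0,0.04,-1],[0,0,0,0,0,0,-1],[0,0,0,0,0,0,-1]]])

```text
t: 13.42
position: [0.5454, -0.1846, 0.0384]
eef_rot: [3.142, 0.0, 1.506]
contact_force: [0.7, 0.2, -1.6]
grip_width: 0.0139
finger_force: 30.0
```

Call:
servo_tool(steps=[[[0,0,0,0,0,0.02,-1],[0,0,0,0,0,0.02,-1],[0,0,0,0,0,0,-1],[0,0,0,0,0,0,-1]]])

```text
t: 13.92
position: [0.5459, -0.1848, 0.0384]
eef_rot: [3.141, 0.0, 1.506]
contact_force: [-4.0, 1.3, 8.2]
grip_width: 0.014
finger_force: 30.0
```

Call:
servo_tool(steps=[[[0,0,0,0,0,-0.02,-1],[0,0,0,-0.05,0.05,0,-1],[0,0,0,-0.08,0.08,0,-1],[0,0,0,-0.08,0.08,0,-1],[0,0,0,-0.08,0.08,0,-1],[0,0,0,-0.03,0.03,0,-1],[0,0,0,0,0,0,-1],[0,0,0,0,0,0,-1]]])

```text
t: 14.92
position: [0.5612, -0.2018, 0.0384]
eef_rot: [3.14, 0.0, 1.506]
contact_force: [-1.0, 0.9, 5.0]
grip_width: 0.0137
finger_force: 30.0
```

Call:
servo_tool(steps=[[[0,0,0,0,0.02,0,-1],[0,0,0,0,0.02,0,-1],[0,0,0,0,0,0,-1]]])

```text
t: 15.3
position: [0.5618, -0.202, 0.0384]
eef_rot: [-3.14, 0.0, 1.506]
contact_force: [-4.4, 0.6, 6.4]
grip_width: 0.0136
finger_force: 30.0
```

Call:
servo_tool(steps=[[[0,0,0,-0.03,0,0,-1],[0,0,0,-0.03,0,0,-1],[0,0,0,0,0,0,-1]]])

```text
t: 15.68
position: [0.5617, -0.2034, 0.0384]
eef_rot: [-3.14, -0.002, 1.506]
contact_force: [-4.4, 4.3, 8.3]
grip_width: 0.014
finger_force: 30.0
```

Call:
servo_tool(steps=[[[0,0,0,-0.02,0,0,-1],[0,0,0,-0.02,0,0,-1],[0,0,0,0,0,0,-1]]])

```text
t: 16.05
position: [0.5616, -0.2052, 0.0384]
eef_rot: [-3.14, -0.002, 1.506]
contact_force: [-5.3, 5.1, 8.9]
grip_width: 0.0138
finger_force: 30.0
```

Call:
servo_tool(steps=[[[0,0,0,-0.02,0.02,0,-1],[0,0,0,-0.02,0,0,-1],[0,0,0,0,0,0,-1],[0,0,0,0,0,0,-1]]])

```text
t: 16.55
position: [0.5616, -0.2058, 0.0384]
eef_rot: [-3.138, -0.005, 1.506]
contact_force: [-6.3, 8.4, 12.3]
grip_width: 0.0139
finger_force: 30.0
```

Run:
```python
from h import *
s=[];t=None
for i in range(6):
    im=env.get_image("side");o=env.get_obs();s.append(np.r_[o["position"],o["contact_force"],o["wrist_torque"],o["eef_rot"]])
print(np.mean(s,0).round(4))
cv2.imwrite("pics/side5.png",cv2.resize(im[165:225,215:275],(600,600),interpolation=2)[:,:,::-1])
```

```text
[ 5.61600e-01 -2.05700e-01  3.84000e-02 -6.35610e+00  8.90370e+00
  1.23478e+01  1.25760e+00  9.37100e-01 -5.20000e-03 -3.13790e+00
 -4.80000e-03  1.50630e+00]
```

View pics/side5.png

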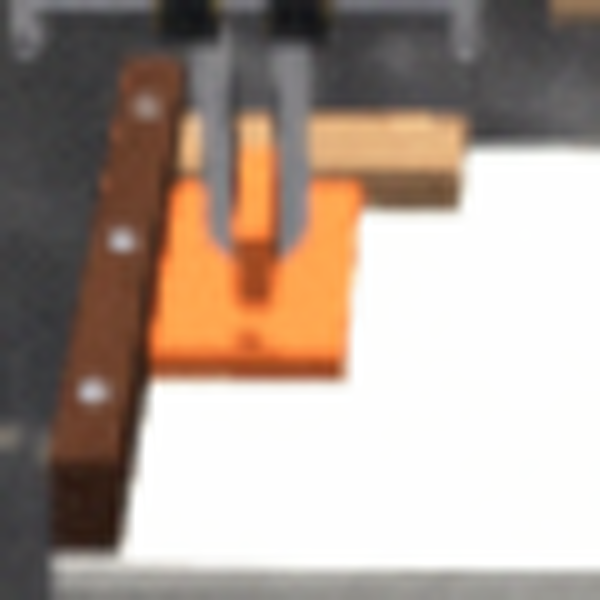

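The cover lies flat with its long edge on the fence and its end against the stop. I'll add a little more push on the fence and then check.

Call:
servo_tool(steps=[[[0,0,0,0,0.03,0,-1],[0,0,0,0,0.02,0,-1],[0,0,0,0,0,0,-1],[0,0,0,0,0,0,-1],[0,0,0,0,0,0,-1],[0,0,0,0,0,0,-1]]])

```text
t: 17.6
position: [0.5616, -0.2058, 0.0385]
eef_rot: [-3.133, -0.005, 1.506]
contact_force: [-12.7, 10.1, 17.1]
grip_width: 0.0141
finger_force: 30.0
```

Run:
```python
from h import *
s=[]
for i in range(10):
    env.get_image("side");o=env.get_obs();s.append(np.r_[o["position"],o["contact_force"],o["eef_rot"],o["finger_force"]])
print(np.mean(s,0).round(4));print(np.ptp(s,axis=0).round(4))
```

```text
[ 5.61600e-01 -2.05700e-01  3.85000e-02 -1.32143e+01  8.96780e+00
  1.79484e+01 -3.13250e+00 -5.40000e-03  1.50640e+00  3.00439e+01]
[1.0000e-04 0.0000e+00 1.0000e-04 1.4983e+00 1.5957e+00 1.2661e+00
 1.0000e-04 1.0000e-04 1.0000e-04 2.0000e-04]
```

Call:
servo_tool(steps=[[[0,0,0,0,-0.01,-0.02,-1],[0,0,0,0,0,0,-1],[0,0,0,0,0,0,-1],[0,0,0,0,0,0,-1],[0,0,0,0,0,0,-1],[0,0,0,0,0,0,-1]]])

```text
t: 18.85
position: [0.5616, -0.2057, 0.0385]
eef_rot: [-3.134, -0.005, 1.506]
contact_force: [-9.9, 7.6, 12.2]
grip_width: 0.0136
finger_force: 30.0
```

Fence is about 10 N, stop about 8 N and board about 15 N, all steady. Handing in.

```bash
python3 -c "
from plant import env
print(env.hand_in())"
```

```text
the job is handed in; nothing more can be done
None
```

The job is handed in at about 19 s: the cover was lifted clear of the box and is held flat in the corner at about 10 N on the fence, 8 N on the stop and 15 N on the board (estimated from the wrist force), with no verdict returned.

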